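# Put the bezel punches away in the foam tray

## Task

Put the four bezel punches from the wooden rack away in the foam-lined tray, each standing upright with its foot fully down in the cutout of its own shape and colour strip. Work along the row one by one, starting at the end with the brass stop, and leave each of the others standing where it is until its turn. Never tip a punch over, and leave the file between rack and tray where it lies.

Things in the scene. Friction and masses are not known exactly. Their poses are not given: they have to be found in the camera images.
- round_mid (a point): Loose red punch, 70 mm high, 0.16 kg: steel foot, round disc, 36 mm across, 12 mm high, with an upright red round grip, 22 mm diameter, above it. Point on its axis, 35 mm above its underside; z up. It stands on the wooden rack in a row with the others, about 64 mm apart, its y axis roughly along the row.
- square_mid (a point): Loose blue punch, 70 mm high, 0.16 kg: steel foot, square, 36 x 36 mm, sides along its x and y axes, 12 mm high, with an upright blue round grip, 22 mm diameter, above it. Point on its axis, 35 mm above its underside; z up. It stands on the wooden rack in a row with the others, about 64 mm apart, its y axis roughly along the row.
- bar_mid (a point): Loose green punch, 70 mm high, 0.16 kg: steel foot, oblong, 46 mm along its x axis and 22 mm along its y axis, 12 mm high, with an upright green round grip, 22 mm diameter, above it. Point on its axis, 35 mm above its underside; z up. It stands on the wooden rack in a row with the others, about 64 mm apart, its y axis roughly along the row.
- cross_mid (a point): Loose yellow punch, 70 mm high, 0.16 kg: steel foot, plus-shaped, 44 mm tip to tip along its x and along its y axis, arms 16 mm wide, 12 mm high, with an upright yellow round grip, 22 mm diameter, above it. Point on its axis, 35 mm above its underside; z up. It stands on the wooden rack in a row with the others, about 64 mm apart, its y axis roughly along the row.
- round_pad: Fixed dark foam pad 72 x 72 x 24 mm for the red punch: cutout round, 47 mm across, 12 mm deep, pale floor, centred; red strip along one edge. Origin: centre of its underside; z up; cutout floor 12 mm above it. The punch fits with its axes along the pad's (any turn fits). In a row of four pads, 75 mm apart along y, in an aluminium tray with a lower rim.
- square_pad: Fixed dark foam pad 72 x 72 x 24 mm for the blue punch: cutout square, 47 x 47 mm, 12 mm deep, pale floor, centred; blue strip along one edge. Origin: centre of its underside; z up; cutout floor 12 mm above it. The punch fits with its axes along the pad's (quarter turns also fit). In a row of four pads, 75 mm apart along y, in an aluminium tray with a lower rim.
- bar_pad: Fixed dark foam pad 72 x 72 x 24 mm for the green punch: cutout oblong, 57 mm along its x axis and 33 mm along its y axis, 12 mm deep, pale floor, centred; green strip along one edge. Origin: centre of its underside; z up; cutout floor 12 mm above it. The punch fits with its axes along the pad's (a half turn also fits). In a row of four pads, 75 mm apart along y, in an aluminium tray with a lower rim.
- cross_pad: Fixed dark foam pad 72 x 72 x 24 mm for the yellow punch: cutout plus-shaped, 55 mm tip to tip, arms 27 mm wide, 12 mm deep, pale floor, centred; yellow strip along one edge. Origin: centre of its underside; z up; cutout floor 12 mm above it. The punch fits with its axes along the pad's (quarter turns also fit). In a row of four pads, 75 mm apart along y, in an aluminium tray with a lower rim.
- brass_stop: Brass ball-headed stop, 26 mm foot, 44 mm high, fixed on one end of the dark wooden rack (a black one of the same shape is on the other end). Origin at the centre of its underside. The rack is an 84 x 340 mm board 20 mm thick; the four punches stand in line about 52, 116, 180 and 244 mm from the stop. Dividers 4 mm high lie between them.
- file_mid (a point): A loose flat file with a wooden handle lying on the bench between rack and tray: 160 mm long along its y axis, 22 mm wide, at most 12 mm high. This point is at its middle, 6 mm above the bench.
Things that resemble listed ones, but are neither listed nor needed, are in the scene too. Leave any green or purple look-alike of the part that bears square_mid alone.

How it is judged:
On the way, in this order (a step that is already met when the one before it is completed fails the run):
1. the first punch counted from the brass stop is in the cutout of its own pad, while those behind it have not been moved (15 mm) (((horizontal distance between round_mid and round_pad below 0.01 m and z of round_mid in the frame of round_pad below 0.051 m and angle between round_mid's own z axis and vertical below 0.12 rad) or (horizontal distance between round_mid and brass_stop above 0.084 m and distance of round_mid from where it was at the start of the episode below 0.015 m)) and ((horizontal distance between square_mid and square_pad below 0.01 m and z of square_mid in the frame of square_pad below 0.051 m and angle between square_mid's own z axis and vertical below 0.12 rad) or (horizontal distance between square_mid and brass_stop above 0.084 m and distance of square_mid from where it was at the start of the episode below 0.015 m)) and ((horizontal distance between bar_mid and bar_pad below 0.01 m and z of bar_mid in the frame of bar_pad below 0.051 m and angle between bar_mid's own z axis and vertical below 0.12 rad) or (horizontal distance between bar_mid and brass_stop above 0.084 m and distance of bar_mid from where it was at the start of the episode below 0.015 m)) and ((horizontal distance between cross_mid and cross_pad below 0.01 m and z of cross_mid in the frame of cross_pad below 0.051 m and angle between cross_mid's own z axis and vertical below 0.12 rad) or (horizontal distance between cross_mid and brass_stop above 0.084 m and distance of cross_mid from where it was at the start of the episode below 0.015 m))), for 0.2 s.
2. the second punch counted from the brass stop is in the cutout of its own pad, while those behind it have not been moved (15 mm) (((horizontal distance between round_mid and round_pad below 0.01 m and z of round_mid in the frame of round_pad below 0.051 m and angle between round_mid's own z axis and vertical below 0.12 rad) or (horizontal distance between round_mid and brass_stop above 0.148 m and distance of round_mid from where it was at the start of the episode below 0.015 m)) and ((horizontal distance between square_mid and square_pad below 0.01 m and z of square_mid in the frame of square_pad below 0.051 m and angle between square_mid's own z axis and vertical below 0.12 rad) or (horizontal distance between square_mid and brass_stop above 0.148 m and distance of square_mid from where it was at the start of the episode below 0.015 m)) and ((horizontal distance between bar_mid and bar_pad below 0.01 m and z of bar_mid in the frame of bar_pad below 0.051 m and angle between bar_mid's own z axis and vertical below 0.12 rad) or (horizontal distance between bar_mid and brass_stop above 0.148 m and distance of bar_mid from where it was at the start of the episode below 0.015 m)) and ((horizontal distance between cross_mid and cross_pad below 0.01 m and z of cross_mid in the frame of cross_pad below 0.051 m and angle between cross_mid's own z axis and vertical below 0.12 rad) or (horizontal distance between cross_mid and brass_stop above 0.148 m and distance of cross_mid from where it was at the start of the episode below 0.015 m))), for 0.2 s.
3. the third punch counted from the brass stop is in the cutout of its own pad, while those behind it have not been moved (15 mm) (((horizontal distance between round_mid and round_pad below 0.01 m and z of round_mid in the frame of round_pad below 0.051 m and angle between round_mid's own z axis and vertical below 0.12 rad) or (horizontal distance between round_mid and brass_stop above 0.212 m and distance of round_mid from where it was at the start of the episode below 0.015 m)) and ((horizontal distance between square_mid and square_pad below 0.01 m and z of square_mid in the frame of square_pad below 0.051 m and angle between square_mid's own z axis and vertical below 0.12 rad) or (horizontal distance between square_mid and brass_stop above 0.212 m and distance of square_mid from where it was at the start of the episode below 0.015 m)) and ((horizontal distance between bar_mid and bar_pad below 0.01 m and z of bar_mid in the frame of bar_pad below 0.051 m and angle between bar_mid's own z axis and vertical below 0.12 rad) or (horizontal distance between bar_mid and brass_stop above 0.212 m and distance of bar_mid from where it was at the start of the episode below 0.015 m)) and ((horizontal distance between cross_mid and cross_pad below 0.01 m and z of cross_mid in the frame of cross_pad below 0.051 m and angle between cross_mid's own z axis and vertical below 0.12 rad) or (horizontal distance between cross_mid and brass_stop above 0.212 m and distance of cross_mid from where it was at the start of the episode below 0.015 m))), for 0.2 s.
4. the fourth and last punch is in the cutout of its own pad as well (horizontal distance between round_mid and round_pad below 0.01 m and z of round_mid in the frame of round_pad below 0.051 m and angle between each of round_mid, square_mid, bar_mid, cross_mid's own z axis and vertical below 0.12 rad and horizontal distance between square_mid and square_pad below 0.01 m and z of square_mid in the frame of square_pad below 0.051 m and horizontal distance between bar_mid and bar_pad below 0.01 m and z of bar_mid in the frame of bar_pad below 0.051 m and horizontal distance between cross_mid and cross_pad below 0.01 m and z of cross_mid in the frame of cross_pad below 0.051 m), for 0.2 s.
At the end, for the whole second after the job is handed in: Each punch stands released and at rest in the cutout of its own pad: axis within 10 mm of the pad's centre, foot on the cutout floor (to 4 mm), within 0.12 rad of upright (all of step 4 and linear speed of each of round_punch, square_punch, bar_punch, cross_punch below 0.03 m/s and contact force between each of round_punch, square_punch, bar_punch, cross_punch and the fingers below 0.1 N); the robot touches nothing.
It fails at once if a punch is tipped more than 0.7 rad from upright (angle between any of round_mid, square_mid, bar_mid, cross_mid's own z axis and vertical above 0.7 rad).
It fails at once if the file is moved by more than 20 mm (distance of file_mid from where it was at the start of the episode above 0.02 m).
It also fails if it takes over 90 s, if anything falls off the work surface, if the arm or the gripper's body presses on something with over 40 N, if the wrist force passes 120 N, or if a joint passes its speed limit or range.

## Robot

A 6-joint arm with a two-finger parallel gripper is mounted at the origin on the work surface. World frame = base frame: x ahead of the robot, y to its left, z up, the work surface at z = 0. Lengths are in m, angles in rad, forces in N, time in s.
With the tool pointing down it reaches from about 0.3 to 0.775 m from the base axis. Payload 14.6 kg.
Tool frame: the origin (TCP) lies midway between the tips of the shut fingers; the grasp point (between the pads) lies 19 mm behind it (ctrl.pinch_z is the distance from the TCP to the grasp point, in m); z points along the fingers, y is the line along which they close (so a half turn about z gives the same grasp; the last joint's range is limited). The gripper opens to 94 mm and grips with 3 to 60 N. Pads are 16 mm wide; open, the fingers measure 119 mm over their backs; the gripper's body (75 mm by 177 mm) begins 78 mm behind the grasp point.
Start: joints at [-1.292, 0.3, 1.521, -0, 1.321, -0.067], TCP at [0.186, -0.517, 0.205] pointing down, gripper open.
Joint ranges: [-3.03, 3.03], [-0.79, 2.21], [0.23, 2.52], [-1.04, 4.18], [0, 3.07], [-2.55, 2.55]. Speed limits (rad/s): [2.22, 2.22, 2.57, 3.14, 3.14, 3.14].

## Interface

Orientations are given as [roll, pitch, yaw] about the fixed x, y, z axes, in that order (R = Rz(yaw) Ry(pitch) Rx(roll)).
In Python, from station import ctrl gives the robot as it stands.
- The arm moves only by the tool jog_arm, never from a script. Its argument "motion" is a list of rows, each a list of 7 numbers: the shift along the tool's x, y, z in m, then the turn, a rotation vector about the tool's x, y, z in rad, then the opening, from -1 (shut) to 1 (fully open). In form: [[tx, ty, tz, rx, ry, rz, gripper], ...]. A call has 1 to 5 rows; each row shifts and turns the commanded pose from where the row before left it, along the tool's axes as they then stand; what a row does not reach is not made up. A row lasts 1/10 s, in which the tool goes at most 50 mm and 8.59 degrees, less where a joint would pass 70% of its speed; a pose out of reach is approached as far as the arm can. A call is refused whole if a number of a shift passes 0.05 or a number of a turn 0.15, either way. A call with a gripper value outside its range is refused whole. The fingers move at their own pace and stop on an object; "squeeze" is the grip in N (left out, the last holds). Time passes only in rows, so rows that do not move let the fingers close. It gives the time, the measured TCP pose, the force, the opening and the grip force at its end, in the units of the state.
- ctrl.get_obs(): the state, without advancing time (a new reading comes with each control period).
- ctrl.camera(name): name is "side" or "top"; returns the picture (384x512x3 uint8, red, green, blue); there is no depth.
- ctrl.camera_model(name): a dict with "intrinsics" (3x3 intrinsics, pixels), "k1" (the pictures are not rectified: a ray, as slopes to the right and down, at radius r is drawn at 1 + k1 r^2 times it, then the intrinsics apply), "rvec" (rotation vector, rad) and "tvec" (3), from world to camera coordinates, as OpenCV has them. Camera axes: x right, y down, z forward; pixel columns grow to the right and rows downward; lengths in m; the calibration is good to about 2 mm. A picture is of the moment at which its call begins. camera_model takes no time and is no camera call.
- ctrl.hand_in(): hands the job in; it is judged then, once.
The state is a dict: "time_s": time; "qpos": joint angles; "joint_vel": joint speeds; "tau": joint torques, N m; "ee_pos": TCP position; "eef_rot": TCP orientation; "force": force on the tool from outside, world axes, zero at the start; "moment": the same for the moment, N m; "grip_width": finger opening in m; "grip_force": force on a finger pad.
Only numpy, scipy, OpenCV 4.12 (cv2) and the standard library are available. Lean on these libraries where they do the work, as an engineer would, in place of code of your own. Each camera call takes 0.05 s, during which the arm holds its last target. There are 200 camera calls.

## Working session

There is one attempt and no reset: what is moved stays moved. The work goes in short steps, Python scripts to look and compute and a tool call to move; the robot and the scene stay as the last step left them, time stands still between calls to the robot, and variables do not carry over. Pictures are saved under pics/ and viewed, at most 14 in all, crops included, and the job is handed in when it is done.

Besides the shell and the picture viewer there is one more tool, called after "Request:" by a JSON object that holds its "op" and its "data", one argument or row to a line. jog_arm: Moves the arm, as the interface text tells. Its arguments: {"type":"object","properties":{"motion":{"type":"array"},"squeeze":{"type":"number"}},"required":["motion"]}

```bash
ls; mkdir -p pics; cat > h.py <<'E'
import numpy as np, cv2
from station import ctrl
def model(n):
    m=ctrl.camera_model(n); R=cv2.Rodrigues(np.array(m["rvec"],float))[0]
    return np.array(m["intrinsics"]),m["k1"],R,np.array(m["tvec"],float).ravel()
def pix2w(n,uv,z):
    K,k1,R,t=model(n); uv=np.atleast_2d(np.array(uv,float))
    p=cv2.undistortPoints(uv.reshape(-1,1,2),K,np.array([k1,0,0,0.])).reshape(-1,2)
    d=np.c_[p,np.ones(len(p))]@R; c=-R.T@t
    return c+d*((z-c[2])/d[:,2])[:,None]
def w2pix(n,P):
    K,k1,R,t=model(n)
    return cv2.projectPoints(np.atleast_2d(np.array(P,float)),cv2.Rodrigues(R)[0],t,K,np.array([k1,0,0,0.]))[0].reshape(-1,2)
def snap(n,f):
    im=ctrl.camera(n); cv2.imwrite(f"pics/{f}.png",im[:,:,::-1]); return im
E
python3 - <<'E'
from h import *
for n in("top","side"):
    snap(n,n+"0"); K,k,R,t=model(n); print(n,K[0,0],k,-R.T@t,R[2])
print(ctrl.get_obs(),ctrl.pinch_z)
E
```

```text
pics
top 408.5414567876838 -0.14010667520948641 [0.3966839  0.00110593 0.74652939] [ 0.13956789 -0.03275501 -0.98967061]
side 388.45555333971095 -0.13328846368460714 [ 0.24404486 -0.382866    0.53114151] [ 0.39209973  0.57298339 -0.71968593]
{'time_s': 0.1, 'qpos': array([-1.29161245e+00,  3.00414471e-01,  1.52151118e+00, -4.30047198e-05,
        1.32071860e+00, -6.65943303e-02]), 'joint_vel': array([ 0.0004315 , -0.00105353, -0.00186147, -0.00014777,  0.0001911 ,
       -0.00151039]), 'tau': array([ 9.36254764e-04, -5.32646942e+01, -3.53283834e+01,  7.09441979e-02,
        2.35002738e-02, -4.80400274e-05]), 'ee_pos': array([ 0.18633455, -0.51722046,  0.20494697]), 'eef_rot': array([-3.14054062e+00, -2.84150366e-05,  3.45788861e-01]), 'force': array([-0.39580555,  0.82383359,  0.40453223]), 'moment': array([-0.03375342, -0.0231139 , -0.0008516 ]), 'grip_force': 0.0, 'grip_width': 0.09411095171904797} 0.0188
```

View pics/top0.png

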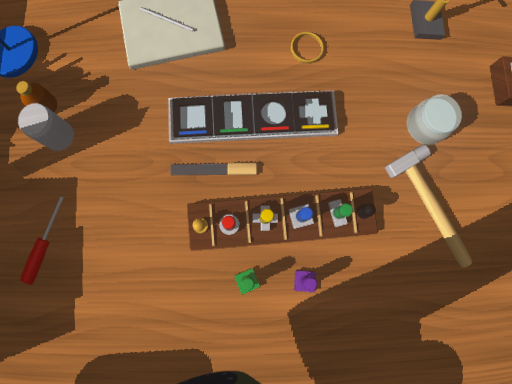

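View pics/side0.png

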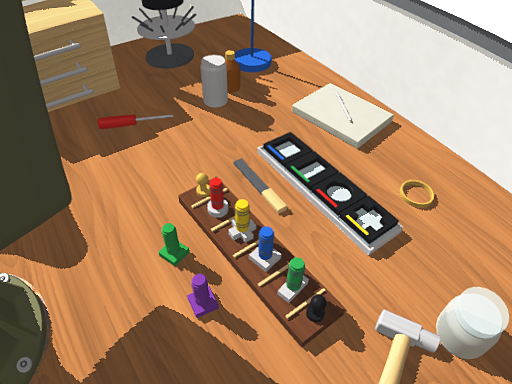

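The row from the brass stop (200,226) is red (228,223), yellow (266,216), blue (304,214), green (344,211). The pads from left to right are blue, green, red and yellow strips at (192,118), (233,117), (274,114), (315,112). The file is at (213,169).

```bash
python3 - <<'E'
from h import *
im=cv2.imread("pics/top0.png")
a=im[85:155,165:345]; cv2.imwrite("pics/padc.png",cv2.resize(a,None,fx=4.4,fy=4.4,interpolation=cv2.INTER_CUBIC))
a=im[185:255,185:385]; cv2.imwrite("pics/rackc.png",cv2.resize(a,None,fx=4,fy=4,interpolation=cv2.INTER_CUBIC))
for n,l in dict(stop=[(200,226)],file=[(172,169),(256,169)]).items(): print(n,pix2w("top",l,0.03 if n=="stop" else .008).round(4))
tops=[(228,223),(266,216),(304,214),(344,211)]
print(pix2w("top",tops,.09).round(4))
# pads: white floor z~? try pad corners at z .024+
print(pix2w("top",[(192,118),(233,116),(273,113),(315,111)],.015).round(4))
E
```

```text
stop [[0.4399 0.0669 0.03  ]]
file [[ 0.547   0.1199  0.008 ]
 [ 0.544  -0.0348  0.008 ]]
[[ 0.4402  0.0164  0.09  ]
 [ 0.4502 -0.045   0.09  ]
 [ 0.4521 -0.1069  0.09  ]
 [ 0.4554 -0.1733  0.09  ]]
[[ 0.6418  0.0823  0.015 ]
 [ 0.6443  0.0058  0.015 ]
 [ 0.6492 -0.0692  0.015 ]
 [ 0.6526 -0.149   0.015 ]]
```

View pics/padc.png

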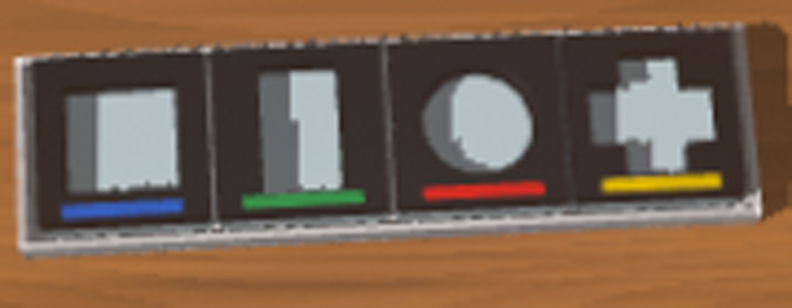

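View pics/rackc.png

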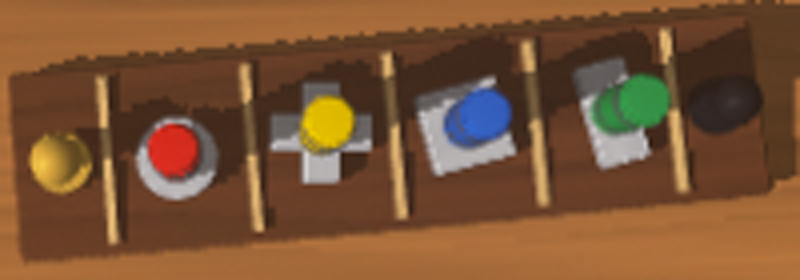

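The pad crop shows square, oblong, round and plus cutouts, with the strips along the near edge. In the rack crop the red foot is at (176,158), yellow at (322,132), blue at (465,127) turned about 15°, and green at (612,112) turned about 20°.

```bash
python3 - <<'E'
from h import *
pc=lambda l:np.array(l,float)/4.4+[165-.4,85-.4]
rc=lambda l:np.array(l,float)/4+[185-.4,185-.4]
for z in(.024,.028,.032):
    s=pix2w("top",pc([(122.5,209),(303.5,198.5),(484,190),(661.5,183.5)]),z)
    e=pix2w("top",pc([(123,189),(310,189),(487,172),(657,172)]),z)
    d=(s[-1]-s[0])[:2]; print(z,"spacing",np.linalg.norm(d)/3,"yaw",np.arctan2(d[0],-d[1]))
    u=np.array([-d[1],d[0]])/np.linalg.norm(d)
    if u[0]<0:u=-u
    c=[e[i,:2]+u*o for i,o in enumerate((.0235,.0285,.0235,.0275))]
    print(np.round(s[:,:2],4).tolist(),np.round(c,4).tolist(), "strip->centre",[round(float((c[i]-s[i,:2])@u),4) for i in range(4)])
print("tops",pix2w("top",rc([(172,150),(327,122),(485,115),(643,101)]),.09).round(4))
f={"round":[(137,158),(217,158),(176,199),(176,118)],"cross":[(272,133),(372,131),(323,184),(320,84)],
"square":[(417,97),(494,77),(515,153),(438,175)],"bar":[(575,70),(620,58),(650,155),(601,167)]}
for n,l in f.items():
    p=pix2w("top",rc(l),.032)[:,:2]; c=p.mean(0)
    print(n,c.round(4),"edges mm",[round(1e3*np.linalg.norm(p[i]-p[(i+1)%4]),1) for i in range(4)],
      "dirs deg",[round(float(np.degrees(np.arctan2(*(p[(i+1)%4]-p[i])[::-1]))),1) for i in range(4)],"diag",[round(float(np.degrees(np.arctan2(*(p[b]-p[a])[::-1]))),1) for a,b in((0,1),(2,3))],[np.linalg.norm(p[b]-p[a]).round(4) for a,b in((0,1),(2,3))])
b=pix2w("top",rc([(10,73),(745,18),(768,190),(22,260)]),.02);print(b.round(4))
E
```

```text
0.024 spacing 0.0753208025151159 yaw 0.03503270418527967
[[0.6118, 0.0804], [0.6149, 0.0051], [0.6176, -0.0703], [0.6197, -0.1454]] [[0.6439, 0.0811], [0.6475, 0.0034], [0.6489, -0.071], [0.6523, -0.1428]] strip->centre [0.0321, 0.0325, 0.0313, 0.0326]
0.028 spacing 0.07490381849369704 yaw 0.0350327041852797
[[0.6106, 0.08], [0.6137, 0.0051], [0.6163, -0.0699], [0.6185, -0.1446]] [[0.6427, 0.0806], [0.6462, 0.0033], [0.6476, -0.0706], [0.651, -0.142]] strip->centre [0.0321, 0.0324, 0.0312, 0.0326]
0.032 spacing 0.07448683447227818 yaw 0.03503270418527973
[[0.6094, 0.0795], [0.6125, 0.0051], [0.6151, -0.0695], [0.6172, -0.1438]] [[0.6414, 0.0802], [0.645, 0.0033], [0.6463, -0.0702], [0.6497, -0.1412]] strip->centre [0.032, 0.0324, 0.0312, 0.0326]
tops [[ 0.4417  0.017   0.09  ]
 [ 0.4517 -0.0456  0.09  ]
 [ 0.4531 -0.11    0.09  ]
 [ 0.4573 -0.1757  0.09  ]]
round [0.442  0.0165] edges mm [np.float64(34.9), np.float64(25.3), np.float64(35.4), np.float64(24.4)] dirs deg [-91.2, 133.9, -1.0, 134.8] diag [-91.2, -1.0] [np.float64(0.0349), np.float64(0.0354)]
cross [ 0.4518 -0.0473] edges mm [np.float64(44.0), np.float64(31.8), np.float64(44.0), np.float64(30.3)] dirs deg [-90.1, 135.7, 0.1, 134.3] diag [-90.1, 0.1] [np.float64(0.044), np.float64(0.044)]
square [ 0.4536 -0.1112] edges mm [np.float64(35.6), np.float64(34.8), np.float64(35.7), np.float64(35.5)] dirs deg [-76.8, -166.8, 104.3, 13.1] diag [-76.8, 104.3] [np.float64(0.0356), np.float64(0.0357)]
bar [ 0.4579 -0.1767] edges mm [np.float64(21.3), np.float64(45.1), np.float64(22.9), np.float64(44.5)] dirs deg [-76.6, -165.4, 101.9, 12.5] diag [-76.6, 101.9] [np.float64(0.0213), np.float64(0.0229)]
[[ 0.4823  0.0906  0.02  ]
 [ 0.5009 -0.2447  0.02  ]
 [ 0.4218 -0.2507  0.02  ]
 [ 0.3992  0.0857  0.02  ]]
```

Request:
{"op": "jog_arm", "data": {
  "motion": [
    [0,0,0,0,0,-0.14,0.1],
    [0,0,0,0,0,-0.14,0.1],
    [0,0,0,0,0,-0.14,0.1],
    [0,0,0,0,0,-0.14,0.1],
    [0,0,0,0,0,-0.14,0.1]
  ]
}}

```text
time_s: 0.6
ee_pos: [0.1864, -0.5173, 0.2051]
eef_rot: [-3.141, -0.001, 1.052]
force: [-0.8, 0.1, -0.0]
grip_width: 0.0575
grip_force: 0.0
```

Request:
{"op": "jog_arm", "data": {
  "motion": [
    [0,0,0,0,0,-0.14,0.1],
    [0,0,0,0,0,-0.14,0.1],
    [0,0,0,0,0,-0.14,0.1],
    [0,0,0,0,0,-0.105,0.1],
    [0,0,0,0,0,0,0.1]
  ]
}}

```text
time_s: 1.1
ee_pos: [0.1864, -0.5173, 0.2051]
eef_rot: [-3.141, -0.001, 1.572]
force: [-0.0, 0.0, -0.2]
grip_width: 0.0516
grip_force: 0.0
```

Request:
{"op": "jog_arm", "data": {
  "motion": [
    [0.045,0.022,0,0,0,0,0.1],
    [0.045,0.022,0,0,0,0,0.1],
    [0.045,0.022,0,0,0,0,0.1],
    [0.045,0.022,0,0,0,0,0.1],
    [0.045,0.022,0,0,0,0,0.1]
  ]
}}

```text
time_s: 1.6
ee_pos: [0.2965, -0.291, 0.2054]
eef_rot: [3.141, 0.0, 1.566]
force: [0.2, -0.4, 0.2]
grip_width: 0.0517
grip_force: 0.0
```

Request:
{"op": "jog_arm", "data": {
  "motion": [
    [0.045,0.022,0,0,0,0,0.1],
    [0.045,0.022,0,0,0,0,0.1],
    [0.045,0.022,0,0,0,0,0.1],
    [0.045,0.022,0,0,0,0,0.1],
    [0.045,0.022,0,0,0,0,0.1]
  ]
}}

```text
time_s: 2.1
ee_pos: [0.4064, -0.0662, 0.2057]
eef_rot: [3.141, 0.0, 1.567]
force: [1.2, -1.0, -0.3]
grip_width: 0.0516
grip_force: 0.0
```

Request:
{"op": "jog_arm", "data": {
  "motion": [
    [0.0415,0.018,0,0,0,0,0.1],
    [0.0415,0.0175,0,0,0,0,0.1],
    [0,0,0.045,0,0,0,0.1],
    [0,0,0.035,0,0,0,0.1],
    [0,0,0,0,0,0,0.1]
  ]
}}

```text
time_s: 2.6
ee_pos: [0.4393, 0.0152, 0.122]
eef_rot: [-3.134, -0.0, 1.568]
force: [-0.1, -0.4, 0.1]
grip_width: 0.0515
grip_force: 0.0
```

```bash
python3 - <<'E'
from h import *
a=snap("top","t1");b=snap("side","s1")
c=np.hstack([cv2.resize(a[165:285,170:330],(400,300)),cv2.resize(b[130:280,150:350],(400,300))])
cv2.imwrite("pics/c1.png",c[:,:,::-1]); print(ctrl.get_obs()["ee_pos"])
E
```

```text
[0.44174337 0.01464266 0.12630981]
```

View pics/c1.png

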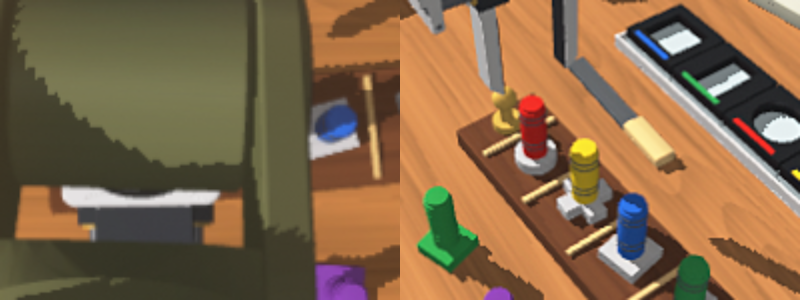

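The fingers straddle the red grip along x; the top view is mostly hidden by the arm. I'm lowering and gripping.

Request:
{"op": "jog_arm", "data": {
  "motion": [
    [0.002,0,0.03,0,0,0,0.1],
    [0,0,0.03,0,0,0,0.1],
    [0,0,0.018,0,0,0,0.1],
    [0,0,0,0,0,0,0.1],
    [0,0,0,0,0,0,-0.2]
  ],
  "squeeze": 20
}}

```text
time_s: 3.2
ee_pos: [0.4427, 0.0165, 0.0493]
eef_rot: [3.139, 0.0, 1.57]
force: [0.6, -0.8, 0.5]
grip_width: 0.0468
grip_force: 0.0
```

Request:
{"op": "jog_arm", "data": {
  "motion": [
    [0,0,0,0,0,0,-0.7],
    [0,0,0,0,0,0,-1],
    [0,0,0,0,0,0,-1],
    [0,0,0,0,0,0,-1],
    [0,0,0,0,0,0,-1]
  ],
  "squeeze": 20
}}

```text
time_s: 3.7
ee_pos: [0.442, 0.0167, 0.0481]
eef_rot: [3.14, 0.0, 1.571]
force: [-0.2, -0.2, 7.5]
grip_width: 0.0218
grip_force: 20.0
```

Request:
{"op": "jog_arm", "data": {
  "motion": [
    [0,0,-0.03,0,0,0,-1],
    [0,0,-0.04,0,0,0,-1],
    [0,0,-0.03,0,0,0,-1],
    [0,0.03,0,0,0,0,-1],
    [0,0.03,0,0,0,0,-1]
  ]
}}

```text
time_s: 4.2
ee_pos: [0.5025, 0.0168, 0.1488]
eef_rot: [3.139, 0.0, 1.571]
force: [0.2, 0.6, -2.4]
grip_width: 0.0213
grip_force: 20.0
```

Request:
{"op": "jog_arm", "data": {
  "motion": [
    [-0.021,0.036,0,0,0,0,-1],
    [-0.021,0.036,0,0,0,0,-1],
    [-0.021,0.036,0,0,0,0,-1],
    [-0.0225,0.0383,0,0,0,0,-1],
    [0,0,0.05,0,0,0,-1]
  ]
}}

```text
time_s: 4.7
ee_pos: [0.6549, -0.0721, 0.1035]
eef_rot: [3.127, 0.003, 1.569]
force: [1.6, -0.1, -1.8]
grip_width: 0.0214
grip_force: 20.0
```

Request:
{"op": "jog_arm", "data": {
  "motion": [
    [0,0,0.02,0,0,0,-1],
    [0,0,0,0,0,0,-1],
    [0,0,0,0,0,0,-1]
  ]
}}

```text
time_s: 5.0
ee_pos: [0.648, -0.0687, 0.0782]
eef_rot: [3.141, 0.0, 1.571]
force: [-0.3, -0.5, -1.2]
grip_width: 0.0215
grip_force: 20.0
```

```bash
python3 - <<'E'
from h import *
a=snap("top","t2");b=snap("side","s2")
c=np.hstack([cv2.resize(a[60:180,200:360],(400,300)),cv2.resize(b[110:260,230:430],(400,300))])
cv2.imwrite("pics/c2.png",c[:,:,::-1]); print(ctrl.get_obs()["ee_pos"])
E
```

```text
[ 0.64862619 -0.06870497  0.07956232]
```

View pics/c2.png

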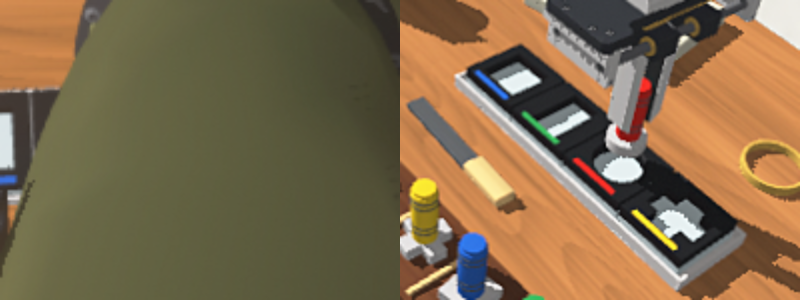

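The red punch hangs upright above the round cutout: foot at about crop (627,140), cutout at about (620,168).

```bash
python3 - <<'E'
from h import *
for p in [(.6486,-.0687,.0575),(.6486,-.0687,.028),(.6486,-.0687,.1215),(.6426,.0811,.016),(.6457,.0062,.016),(.6505,-.1435,.016)]:
    q=w2pix("side",[p])[0]; print(p,q.round(1),"crop",((q-[230,110])*2+[400,0]).round(0))
E
```

```text
(0.6486, -0.0687, 0.0575) [343.2 178.6] crop [626. 137.]
(0.6486, -0.0687, 0.028) [340.2 190.1] crop [620. 160.]
(0.6486, -0.0687, 0.1215) [350.1 150.9] crop [640.  82.]
(0.6426, 0.0811, 0.016) [287.8 150.6] crop [516.  81.]
(0.6457, 0.0062, 0.016) [312.2 171.4] crop [564. 123.]
(0.6505, -0.1435, 0.016) [368.4 220.7] crop [677. 221.]
```

Request:
{"op": "jog_arm", "data": {
  "motion": [
    [0,0,0.015,0,0,0,-1],
    [0,0,0.01,0,0,0,-1],
    [0,0,0.006,0,0,0,-1],
    [0,0,0.003,0,0,0,-1],
    [0,0,0,0,0,0,-1]
  ]
}}

```text
time_s: 5.6
ee_pos: [0.6478, -0.0687, 0.0439]
eef_rot: [-3.141, -0.0, 1.571]
force: [-4.8, -0.4, 5.7]
grip_width: 0.0215
grip_force: 20.0
```

Request:
{"op": "jog_arm", "data": {
  "motion": [
    [0,0,0,0,0,0,-0.4],
    [0,0,0,0,0,0,-0.2],
    [0,0,0,0,0,0,0.1],
    [0,0,0,0,0,0,0.1],
    [0,0,-0.03,0,0,0,0.1]
  ]
}}

```text
time_s: 6.1
ee_pos: [0.6459, -0.0684, 0.0699]
eef_rot: [-3.135, -0.001, 1.571]
force: [-0.3, -0.2, 1.1]
grip_width: 0.0514
grip_force: 0.0
```

Request:
{"op": "jog_arm", "data": {
  "motion": [
    [0,0,-0.04,0,0,0,0.1],
    [0,0,-0.03,0,0,0,0.1],
    [0.002,-0.04,0,0,0,0,0.1],
    [0.005,-0.045,0,0,0,0,0.1],
    [0.005,-0.045,0,0,0,0,0.1]
  ]
}}

```text
time_s: 6.6
ee_pos: [0.5161, -0.0566, 0.1433]
eef_rot: [3.141, -0.0, 1.571]
force: [0.6, -0.5, 0.8]
grip_width: 0.0519
grip_force: 0.0
```

```bash
python3 - <<'E'
from h import *
a=snap("top","t3");b=snap("side","s3")
c=np.hstack([cv2.resize(a[60:240,160:400],(400,300)),cv2.resize(b[130:280,210:410],(400,300))])
cv2.imwrite("pics/c3.png",c[:,:,::-1]); print(ctrl.get_obs()["ee_pos"])
print(w2pix("side",[(.6485,-.0687,.086)]), w2pix("side",[(.6485,-.0687,.022)]))
h=cv2.cvtColor(b,cv2.COLOR_RGB2HSV); 
m=((h[...,0]<6)|(h[...,0]>174))&(h[...,1]>200)&(h[...,2]>110); y,x=np.nonzero(m); k=(x>300)&(x<380)&(y<230);print(x[k].min(),x[k].max(),y[k].min(),y[k].max())
E
```

```text
[ 0.51312819 -0.05598814  0.14273541]
[[346.14729504 166.6965326 ]] [[339.62579946 192.42413705]]
317 350 164 206
```

View pics/c3.png

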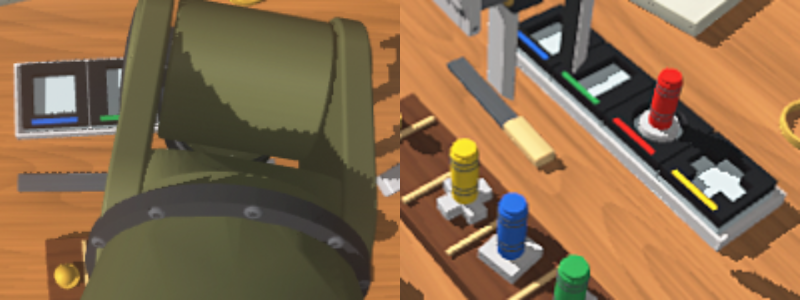

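Red stands down in its cutout at crop (665,100); its top is within 1 px of where it should be, and the others are untouched. Yellow is next.

Request:
{"op": "jog_arm", "data": {
  "motion": [
    [0.0045,-0.03,0,0,0,0,0.1],
    [0.005,-0.031,0,0,0,0,0.1],
    [0,0,0,0,0,0,0.1],
    [0,0,0.03,0,0,0,0.1],
    [0,0,0,0,0,0,0.1]
  ]
}}

```text
time_s: 7.2
ee_pos: [0.4563, -0.0472, 0.1114]
eef_rot: [-3.138, -0.001, 1.571]
force: [0.8, 0.4, 0.1]
grip_width: 0.0517
grip_force: 0.0
```

```bash
python3 - <<'E'
from h import *
print(ctrl.get_obs()["ee_pos"], ctrl.get_obs()["eef_rot"])
E
```

```text
[ 0.45632569 -0.04717744  0.11140797] [-3.13817983e+00 -6.03503296e-04  1.57074645e+00]
```

Request:
{"op": "jog_arm", "data": {
  "motion": [
    [0,-0.004,0,0,0,0,0.1],
    [0,0,0.03,0,0,0,0.1],
    [0,0,0.025,0,0,0,0.1],
    [0,0,0.008,0,0,0,0.1],
    [0,0,0,0,0,0,0.1]
  ]
}}

```text
time_s: 7.7
ee_pos: [0.453, -0.0473, 0.0506]
eef_rot: [-3.141, -0.0, 1.571]
force: [0.0, -0.2, 0.2]
grip_width: 0.0513
grip_force: 0.0
```

Request:
{"op": "jog_arm", "data": {
  "motion": [
    [0,-0.001,0.002,0,0,0,-0.2],
    [0,0,0,0,0,0,-0.7],
    [0,0,0,0,0,0,-1],
    [0,0,0,0,0,0,-1],
    [0,0,0,0,0,0,-1]
  ]
}}

```text
time_s: 8.2
ee_pos: [0.4521, -0.0473, 0.0489]
eef_rot: [3.141, 0.0, 1.571]
force: [-0.7, -1.2, 4.5]
grip_width: 0.0219
grip_force: 20.0
```

Request:
{"op": "jog_arm", "data": {
  "motion": [
    [0,0,-0.03,0,0,0,-1],
    [0,0,-0.04,0,0,0,-1],
    [0,0,-0.03,0,0,0,-1],
    [0,0.03,0,0,0,-0.035,-1],
    [0,0.03,0,0,0,0,-1]
  ]
}}

```text
time_s: 8.7
ee_pos: [0.5129, -0.0463, 0.1498]
eef_rot: [3.139, 0.0, 1.607]
force: [0.5, -0.3, -1.6]
grip_width: 0.0216
grip_force: 20.0
```

Request:
{"op": "jog_arm", "data": {
  "motion": [
    [-0.024,0.034,0,0,0,0,-1],
    [-0.024,0.034,0,0,0,0,-1],
    [-0.024,0.034,0,0,0,0,-1],
    [-0.024,0.034,0,0,0,0,-1],
    [0,0,0,0,0,0,-1]
  ]
}}

```text
time_s: 9.2
ee_pos: [0.6529, -0.1398, 0.1462]
eef_rot: [-3.14, -0.0, 1.604]
force: [-0.3, 0.8, -3.0]
grip_width: 0.0214
grip_force: 20.0
```

Request:
{"op": "jog_arm", "data": {
  "motion": [
    [0,0,0,0,0,0,-1],
    [0,0,0,0,0,0,-1]
  ]
}}

```text
time_s: 9.4
ee_pos: [0.6504, -0.1368, 0.1484]
eef_rot: [-3.141, -0.0, 1.606]
force: [-0.3, 0.6, -2.3]
grip_width: 0.0214
grip_force: 20.0
```

Request:
{"op": "jog_arm", "data": {
  "motion": [
    [-0.007,0,0.03,0,0,0,-1],
    [0,0,0.03,0,0,0,-1],
    [0,0,0.01,0,0,0,-1],
    [0,0,0,0,0,0,-1],
    [0,0,0,0,0,0,-1]
  ]
}}

```text
time_s: 9.9
ee_pos: [0.6518, -0.1442, 0.0803]
eef_rot: [3.14, 0.001, 1.606]
force: [0.4, -0.9, -0.8]
grip_width: 0.022
grip_force: 20.0
```

```bash
python3 - <<'E'
from h import *
b=snap("side","s4")
cv2.imwrite("pics/c4.png",cv2.resize(b[150:260,300:440],None,fx=4,fy=4)[:,:,::-1]); p=ctrl.get_obs()["ee_pos"];print(p)
for z in (.056,.028): print(((w2pix("side",[(p[0],p[1],z),(.6505,-.1435,z)])-[300,150])*4).round())
E
```

```text
[ 0.65204346 -0.14428472  0.08054481]
[[300. 222.]
 [296. 222.]]
[[284. 265.]
 [280. 265.]]
```

View pics/c4.png

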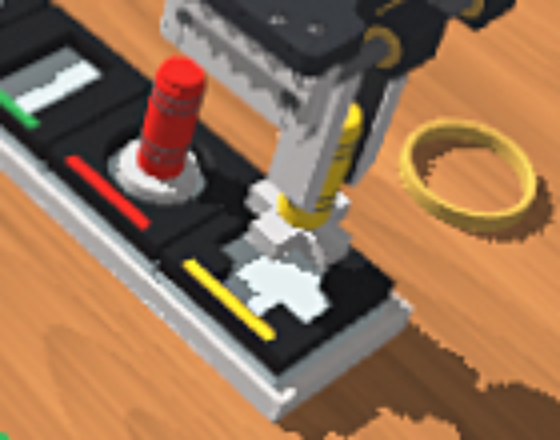

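The yellow foot (298,225) hangs above the plus cutout with its arms aligned. I'm lowering it.

Request:
{"op": "jog_arm", "data": {
  "motion": [
    [0,-0.0015,0.015,0,0,0,-1],
    [0,0,0.01,0,0,0,-1],
    [0,0,0.007,0,0,0,-1],
    [0,0,0.003,0,0,0,-1],
    [0,0,0,0,0,0,-1]
  ]
}}

```text
time_s: 10.45
ee_pos: [0.6497, -0.1445, 0.0442]
eef_rot: [-3.141, 0.0, 1.606]
force: [-7.0, 0.8, 9.2]
grip_width: 0.0219
grip_force: 20.0
```

Request:
{"op": "jog_arm", "data": {
  "motion": [
    [0,0,0,0,0,0,-0.4],
    [0,0,0,0,0,0,-0.2],
    [0,0,0,0,0,0,0.1],
    [0,0,0,0,0,0,0.1],
    [0,0,-0.03,0,0,0,0.1]
  ]
}}

```text
time_s: 10.95
ee_pos: [0.6479, -0.1439, 0.0697]
eef_rot: [-3.135, -0.002, 1.606]
force: [-0.6, 1.0, 0.4]
grip_width: 0.0511
grip_force: 0.0
```

Request:
{"op": "jog_arm", "data": {
  "motion": [
    [0,0,-0.04,0,0,0,0.1],
    [0,0,-0.03,0,0,0.035,0.1],
    [0.006,-0.04,0,0,0,0,0.1],
    [0.007,-0.045,0,0,0,0,0.1],
    [0.007,-0.045,0,0,0,0,0.1]
  ]
}}

```text
time_s: 11.45
ee_pos: [0.5181, -0.1241, 0.1432]
eef_rot: [3.141, 0.0, 1.571]
force: [0.3, -0.3, 0.3]
grip_width: 0.0516
grip_force: 0.0
```

Request:
{"op": "jog_arm", "data": {
  "motion": [
    [0.006,-0.03,0,0,0,0,0.1],
    [0.007,-0.035,0,0,0,0,0.1],
    [0,0,0,0,0,0,0.1],
    [0,0,0.03,0,0,0,0.1],
    [0,0,0,0,0,0,0.1]
  ]
}}

```text
time_s: 11.95
ee_pos: [0.4539, -0.1111, 0.1113]
eef_rot: [-3.138, -0.001, 1.571]
force: [0.9, -0.1, -0.5]
grip_width: 0.0517
grip_force: 0.0
```

```bash
python3 - <<'E'
from h import *
b=snap("side","s5")
cv2.imwrite("pics/c5.png",cv2.resize(b[150:310,200:420],None,fx=3,fy=3)[:,:,::-1]); p=ctrl.get_obs()["ee_pos"];print(p)
print(((w2pix("side",[(.4533,-.1105,.09),(.4577,-.176,.09),(.6505,-.1435,.086),(.6505,-.1435,.028)])-[200,150])*3).round())
E
```

```text
[ 0.45456693 -0.11131982  0.11279833]
[[199. 242.]
 [289. 335.]
 [535. 129.]
 [510. 199.]]
```

View pics/c5.png

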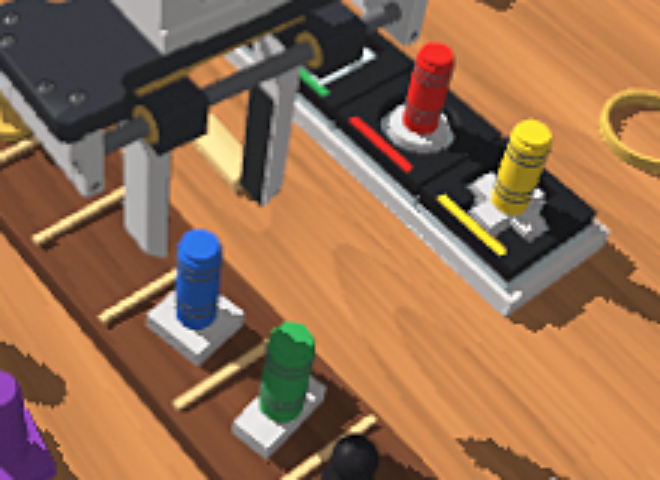

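Yellow is seated, with its top at (532,130) against a predicted (535,129). Blue (200,240) and green (291,333) are where I measured them, so I'm taking blue.

Request:
{"op": "jog_arm", "data": {
  "motion": [
    [0,-0.001,0.03,0,0,0,0.1],
    [0,0,0.025,0,0,0,0.1],
    [0,0,0.01,0,0,0,0.1],
    [0,0,0,0,0,0,0.1],
    [0,0,0,0,0,0,0.1]
  ]
}}

```text
time_s: 12.5
ee_pos: [0.4546, -0.1117, 0.0496]
eef_rot: [3.14, 0.0, 1.571]
force: [0.2, 0.2, 1.8]
grip_width: 0.0516
grip_force: 0.0
```

Request:
{"op": "jog_arm", "data": {
  "motion": [
    [0,0,0,0,0,0,-0.2],
    [0,0,0,0,0,0,-0.7],
    [0,0,0,0,0,0,-1],
    [0,0,0,0,0,0,-1],
    [0,0,0,0,0,0,-1]
  ]
}}

```text
time_s: 13.0
ee_pos: [0.4539, -0.1114, 0.0487]
eef_rot: [3.141, 0.0, 1.571]
force: [-1.4, 0.5, 3.2]
grip_width: 0.0216
grip_force: 20.0
```

Request:
{"op": "jog_arm", "data": {
  "motion": [
    [0,0,-0.03,0,0,0,-1],
    [0,0,-0.04,0,0,0,-1],
    [0,0,-0.03,0,0,0,-1],
    [0.025,0.025,0,0,0,0,-1],
    [0.032,0.03,0,0,0,0,-1]
  ]
}}

```text
time_s: 13.5
ee_pos: [0.5096, -0.0545, 0.1497]
eef_rot: [3.139, 0.001, 1.568]
force: [0.2, -0.7, -0.7]
grip_width: 0.0219
grip_force: 20.0
```

Request:
{"op": "jog_arm", "data": {
  "motion": [
    [0.033,0.033,0,0,0,0,-1],
    [0.033,0.033,0,0,0,0,-1],
    [0.033,0.033,0,0,0,0,-1],
    [0.033,0.033,0,0,0,0,-1],
    [0,0,0,0,0,0.1,-1]
  ]
}}

```text
time_s: 14.0
ee_pos: [0.6425, 0.0813, 0.1467]
eef_rot: [-3.14, -0.0, 1.474]
force: [-0.2, -0.6, -1.5]
grip_width: 0.0215
grip_force: 20.0
```

Request:
{"op": "jog_arm", "data": {
  "motion": [
    [0,0,0,0,0,0.1,-1],
    [0,0,0,0,0,0,-1],
    [0,0,0,0,0,0,-1]
  ]
}}

```text
time_s: 14.3
ee_pos: [0.6407, 0.0775, 0.1483]
eef_rot: [-3.141, 0.0, 1.374]
force: [-0.9, 0.8, -2.0]
grip_width: 0.0219
grip_force: 20.0
```

Request:
{"op": "jog_arm", "data": {
  "motion": [
    [0.004,0.001,0.03,0,0,0,-1],
    [0,0,0.03,0,0,0,-1],
    [0,0,0.01,0,0,0,-1],
    [0,0,0,0,0,0,-1],
    [0,0,0,0,0,0,-1]
  ]
}}

```text
time_s: 14.8
ee_pos: [0.6432, 0.0812, 0.0799]
eef_rot: [3.14, -0.0, 1.371]
force: [-0.3, 0.6, 0.1]
grip_width: 0.0219
grip_force: 20.0
```

```bash
python3 - <<'E'
from h import *
b=snap("side","s6")
cv2.imwrite("pics/c6.png",cv2.resize(b[100:210,230:370],None,fx=4,fy=4)[:,:,::-1]); p=ctrl.get_obs()["ee_pos"];print(p)
for z in (.056,.028): print(((w2pix("side",[(p[0],p[1],z),(.6426,.0811,z)])-[230,100])*4).round())
E
```

```text
[0.64338093 0.08124059 0.08023554]
[[239. 140.]
 [238. 141.]]
[[234. 184.]
 [233. 184.]]
```

View pics/c6.png

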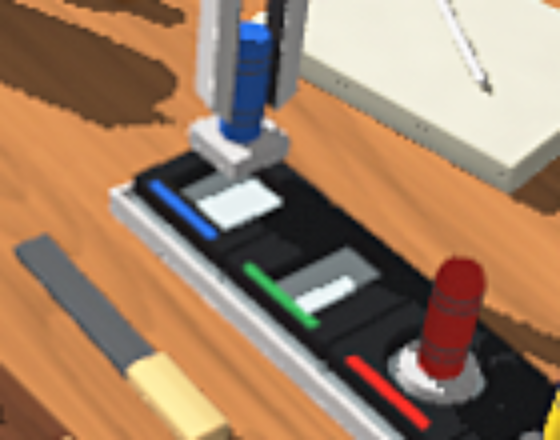

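The blue foot (239,142) is above the square cutout and square with it.

Request:
{"op": "jog_arm", "data": {
  "motion": [
    [0,0,0.015,0,0,0,-1],
    [0,0,0.01,0,0,0,-1],
    [0,0,0.007,0,0,0,-1],
    [0,0,0.003,0,0,0,-1],
    [0,0,0,0,0,0,-1]
  ]
}}

```text
time_s: 15.35
ee_pos: [0.6424, 0.0813, 0.0441]
eef_rot: [-3.141, 0.0, 1.371]
force: [-6.7, -0.2, 10.8]
grip_width: 0.0216
grip_force: 20.0
```

Request:
{"op": "jog_arm", "data": {
  "motion": [
    [0,0,0,0,0,0,-0.4],
    [0,0,0,0,0,0,-0.2],
    [0,0,0,0,0,0,0.1],
    [0,0,0,0,0,0,0.1],
    [0,0,-0.03,0,0,0,0.1]
  ]
}}

```text
time_s: 15.85
ee_pos: [0.6406, 0.0811, 0.0698]
eef_rot: [-3.135, 0.002, 1.371]
force: [0.5, -0.1, 1.2]
grip_width: 0.0517
grip_force: 0.0
```

Request:
{"op": "jog_arm", "data": {
  "motion": [
    [0,0,-0.04,0,0,0,0.1],
    [0,0,-0.03,0,0,-0.1,0.1],
    [0,0,0,0,0,-0.1,0.1],
    [-0.04,-0.03,0,0,0,0,0.1],
    [-0.04,-0.03,0,0,0,0,0.1]
  ]
}}

```text
time_s: 16.35
ee_pos: [0.5817, 0.001, 0.1429]
eef_rot: [-3.141, 0.0, 1.573]
force: [1.2, -1.1, -0.3]
grip_width: 0.0518
grip_force: 0.0
```

Request:
{"op": "jog_arm", "data": {
  "motion": [
    [-0.04,-0.03,0,0,0,0,0.1],
    [-0.04,-0.03,0,0,0,0,0.1],
    [-0.04,-0.03,0,0,0,0,0.1],
    [-0.04,-0.03,0,0,0,0,0.1],
    [-0.017,-0.005,0,0,0,0,0.1]
  ]
}}

```text
time_s: 16.85
ee_pos: [0.4553, -0.1781, 0.1437]
eef_rot: [-3.142, 0.0, 1.568]
force: [-0.4, 0.7, 0.5]
grip_width: 0.0517
grip_force: 0.0
```

Request:
{"op": "jog_arm", "data": {
  "motion": [
    [0,0,0,0,0,0,0.1],
    [0,0,0,0,0,0,0.1]
  ]
}}

```text
time_s: 17.05
ee_pos: [0.4578, -0.1755, 0.1435]
eef_rot: [3.141, -0.0, 1.57]
force: [-0.6, 0.3, -0.0]
grip_width: 0.0516
grip_force: 0.0
```

Request:
{"op": "jog_arm", "data": {
  "motion": [
    [-0.001,0,0.04,0,0,0,0.1],
    [0,0,0.03,0,0,0,0.1],
    [0,0,0.02,0,0,0,0.1],
    [0,0,0.005,0,0,0,0.1],
    [0,0,0,0,0,0,0.1]
  ]
}}

```text
time_s: 17.55
ee_pos: [0.4579, -0.1759, 0.0482]
eef_rot: [-3.141, -0.0, 1.572]
force: [-0.1, 0.0, 0.5]
grip_width: 0.0515
grip_force: 0.0
```

```bash
python3 - <<'E'
from h import *
b=snap("side","s7")
cv2.imwrite("pics/c7.png",cv2.resize(b[110:330,220:400],None,fx=2.7,fy=2.7)[:,:,::-1]); p=ctrl.get_obs()["ee_pos"];print(p)
print(((w2pix("side",[(.6426,.0811,.086)])-[220,110])*2.7).round())
E
```

```text
[ 0.45824583 -0.17621554  0.04904847]
[[191.  35.]]
```

View pics/c7.png

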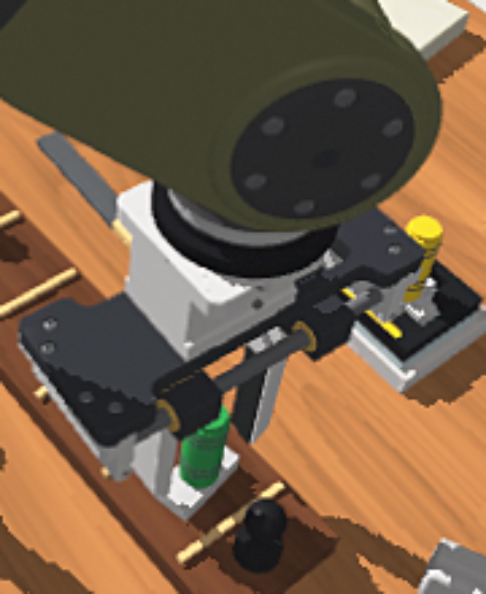

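The fingers are around the green grip at (205,445); the tray's far end is hidden by the arm. I'm closing on green.

Request:
{"op": "jog_arm", "data": {
  "motion": [
    [0,0,0,0,0,0,-0.2],
    [0,0,0,0,0,0,-0.7],
    [0,0,0,0,0,0,-1],
    [0,0,0,0,0,0,-1],
    [0,0,0,0,0,0,-1]
  ]
}}

```text
time_s: 18.1
ee_pos: [0.4578, -0.1768, 0.0487]
eef_rot: [3.141, 0.0, 1.571]
force: [1.0, 1.4, 2.5]
grip_width: 0.0215
grip_force: 20.0
```

Request:
{"op": "jog_arm", "data": {
  "motion": [
    [0,0,-0.03,0,0,0,-1],
    [0,0,-0.04,0,0,0,-1],
    [0,0,-0.03,0,0,0,-1],
    [0.025,0.025,0,0,0,0,-1],
    [0.032,0.03,0,0,0,0,-1]
  ]
}}

```text
time_s: 18.6
ee_pos: [0.5132, -0.12, 0.1497]
eef_rot: [3.14, 0.001, 1.568]
force: [-0.2, -0.5, -1.3]
grip_width: 0.0214
grip_force: 20.0
```

Request:
{"op": "jog_arm", "data": {
  "motion": [
    [0.032,0.033,0,0,0,0,-1],
    [0.032,0.033,0,0,0,0,-1],
    [0.032,0.033,0,0,0,0,-1],
    [0.032,0.033,0,0,0,0,-1],
    [0,0,0,0,0,0.1,-1]
  ]
}}

```text
time_s: 19.1
ee_pos: [0.6465, 0.0121, 0.1471]
eef_rot: [-3.141, -0.001, 1.474]
force: [-0.6, 0.2, -1.5]
grip_width: 0.0214
grip_force: 20.0
```

Request:
{"op": "jog_arm", "data": {
  "motion": [
    [0,0,0,0,0,0.09,-1],
    [0,0,0,0,0,0,-1],
    [0,0,0,0,0,0,-1]
  ]
}}

```text
time_s: 19.4
ee_pos: [0.6444, 0.0082, 0.1483]
eef_rot: [-3.141, 0.0, 1.383]
force: [0.9, -0.2, -0.8]
grip_width: 0.0217
grip_force: 20.0
```

Request:
{"op": "jog_arm", "data": {
  "motion": [
    [-0.002,0.001,0.03,0,0,0,-1],
    [0,0,0.03,0,0,0,-1],
    [0,0,0.01,0,0,0,-1],
    [0,0,0,0,0,0,-1],
    [0,0,0,0,0,0,-1]
  ]
}}

```text
time_s: 19.9
ee_pos: [0.6458, 0.006, 0.0799]
eef_rot: [3.14, -0.0, 1.381]
force: [0.5, -0.4, -0.5]
grip_width: 0.0217
grip_force: 20.0
```

```bash
python3 - <<'E'
from h import *
b=snap("side","s8")
cv2.imwrite("pics/c8.png",cv2.resize(b[100:210,240:380],None,fx=4,fy=4)[:,:,::-1]); p=ctrl.get_obs()["ee_pos"];print(p)
for z in (.056,.028): print(((w2pix("side",[(p[0],p[1],z),(.6457,.0062,z)])-[240,100])*4).round())
print(((w2pix("side",[(.6426,.0811,.086)])-[240,100])*4).round())
E
```

```text
[0.64599042 0.0060647  0.08026677]
[[300. 223.]
 [299. 224.]]
[[292. 267.]
 [292. 268.]]
[[203.  91.]]
```

View pics/c8.png

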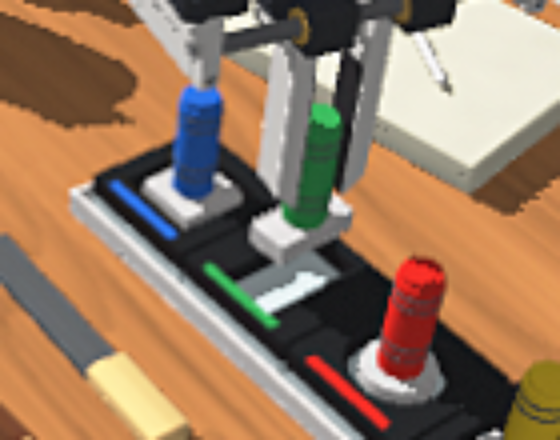

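Blue is seated, with its top at (201,92) against a predicted (203,91). The green foot (300,225) is above the oblong cutout and aligned, so I'm lowering it.

Request:
{"op": "jog_arm", "data": {
  "motion": [
    [0,0,0.015,0,0,0,-1],
    [0,0,0.01,0,0,0,-1],
    [0,0,0.007,0,0,0,-1],
    [0,0,0.003,0,0,0,-1],
    [0,0,0,0,0,0,-1]
  ]
}}

```text
time_s: 20.45
ee_pos: [0.6451, 0.0062, 0.0441]
eef_rot: [-3.141, 0.0, 1.381]
force: [-6.2, 0.6, 9.2]
grip_width: 0.0215
grip_force: 20.0
```

Request:
{"op": "jog_arm", "data": {
  "motion": [
    [0,0,0,0,0,0,-0.4],
    [0,0,0,0,0,0,-0.2],
    [0,0,0,0,0,0,0.1],
    [0,0,0,0,0,0,0.1],
    [0,0,-0.03,0,0,0,0.1]
  ]
}}

```text
time_s: 20.95
ee_pos: [0.6432, 0.0062, 0.0699]
eef_rot: [-3.135, 0.001, 1.381]
force: [-0.2, -0.6, -0.5]
grip_width: 0.0515
grip_force: 0.0
```

Request:
{"op": "jog_arm", "data": {
  "motion": [
    [0,0,-0.04,0,0,0,0.1],
    [0,0,-0.04,0,0,0,0.1],
    [0,-0.04,-0.03,0,0,0,0.1],
    [0,-0.05,-0.03,0,0,0,0.1],
    [0,-0.05,0,0,0,0,0.1]
  ]
}}

```text
time_s: 21.45
ee_pos: [0.5146, 0.0314, 0.2121]
eef_rot: [3.136, -0.001, 1.381]
force: [0.4, 1.0, 0.3]
grip_width: 0.0517
grip_force: 0.0
```

Request:
{"op": "jog_arm", "data": {
  "motion": [
    [0.04,-0.02,0,0,0,0,0.1],
    [0.045,0,0,0,0,0,0.1],
    [0.045,0,0,0,0,0,0.1],
    [0.045,0,0,0,0,0,0.1],
    [0,0,0,0,0,0,0.1]
  ]
}}

```text
time_s: 21.95
ee_pos: [0.528, 0.211, 0.2087]
eef_rot: [-3.141, -0.001, 1.385]
force: [-0.3, -0.3, 0.1]
grip_width: 0.0514
grip_force: 0.0
```

```bash
python3 - <<'E'
from h import *
b=snap("side","s9")
cv2.imwrite("pics/c9.png",cv2.resize(b[100:270,210:420],None,fx=3.5,fy=3.5)[:,:,::-1])
print(((w2pix("side",[(.6457,.0062,.086),(.6426,.0811,.086),(.6485,-.0687,.086),(.6505,-.1435,.086)])-[210,100])*3.5).round())
E
```

```text
[[374. 152.]
 [282.  80.]
 [477. 233.]
 [589. 326.]]
```

View pics/c9.png

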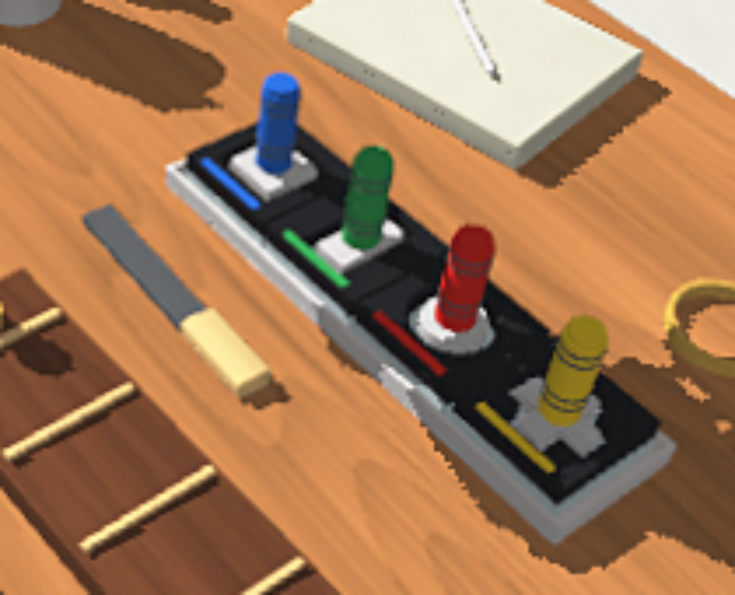

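All four stand seated upright, with tops at (281,78), (374,152), (473,232) and (585,324), each within about 4 crop px (1 px in the image) of prediction. The file still lies at its place. I'm handing in.

```bash
python3 -c "
from station import ctrl
print(ctrl.hand_in())"
```

```text
the job is handed in; nothing more can be done
None
```

All four punches (red, yellow, blue, green, in that order from the brass stop) stand upright and released in their own cutouts, the file looks undisturbed in the last picture, and the job is handed in; the hand-in returned no verdict.

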